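# Scoop violin end buttons from the stock trough into a bowl

## Task

Take the sanding block off the stock trough and lay it flat, cork sole down, in the middle of the cork mat. Then, using the scoop and never touching the buttons with the fingers, tip at least four of the six black end buttons from the trough into the blue bowl; any others must stay in the trough, none spilled. Finally stand the scoop level on the bench clear of the trough, and leave the bowl and the mug, bottle, can and jar where they are.

Things in the scene. Friction and masses are not known exactly. Their poses are not given: they have to be found in the camera images.
- trough: fixed light-wood stock trough, open on top, 290 long (its x axis) x 116 wide (y) x 42 high; walls and floor 6 thick (inside 278 x 104, 36 deep); both ends slope inside at 45 degrees from the end wall's top down to the floor, which is flat for x = -103 to +103. Origin: centre of its underside, on the bench. The buttons lie in its -x half, the end nearer the robot.
- sander: sanding block, red with a cork sole, 160 long (its x axis) x 44 wide (y) x 36 high, about 0.2 kg; starts lying across the trough's walls. Origin: centre of its underside (the cork sole).
- mat: thin fixed cork mat, 200 long (x) x 120 wide (y) x 4 thick, flat on the bench to the left or right. Origin: centre of its underside.
- scoop: steel hand scoop with an open mouth towards its own -x: pan 84 long (x) x 88 wide (y); back wall 34 high, sides 34 high but only 9 high along the front 28; sheet 2.5 thick, open on top, about 0.16 kg. A strut on the back wall carries a wooden grip over the pan: a bar along x from x = -52 to +42, 20 wide (y), 22 tall, centred 85 above the underside. Origin: centre of the pan's underside.
- bowl: loose blue ceramic bowl, round, 150 across the rim, 60 high, 0.6 kg. Origin: centre of its underside.
- button0: black turned violin end button, a rounded barrel 22 across and 20 long, 12 g. Origin: its centre; z is the turning axis.
- button1: black turned violin end button, a rounded barrel 22 across and 20 long, 12 g. Origin: its centre; z is the turning axis.
- button2: black turned violin end button, a rounded barrel 22 across and 20 long, 12 g. Origin: its centre; z is the turning axis.
- button3: black turned violin end button, a rounded barrel 22 across and 20 long, 12 g. Origin: its centre; z is the turning axis.
- button4: black turned violin end button, a rounded barrel 22 across and 20 long, 12 g. Origin: its centre; z is the turning axis.
- button5: black turned violin end button, a rounded barrel 22 across and 20 long, 12 g. Origin: its centre; z is the turning axis.
- mug: white mug, 82 across, 105 high, bystander at the back; origin at the centre of its underside.
- bottle: clear bottle with a blue band, 64 across, 190 high, bystander at the back; origin at the centre of its underside.
- can: green drinks can with a pale top, 66 across, 115 high, bystander; origin at the centre of its underside.
- jar: small amber jar with a white cap and paper label, 60 across, 75 high, bystander; origin at the centre of its underside.
There are look-alikes about, which are no part of the job. Leave any purple look-alike of the scoop alone.

How it is judged:
By the outcome, as a careful person would: the job done as asked, in the order asked, and still so for the second after the job is handed in, with the robot touching nothing.
It also fails if it takes over 72 s, if anything falls off the work surface, if the arm or the gripper's body presses on something with over 40 N, if the wrist force passes 120 N, or if a joint passes its speed limit or range.

## Robot

A 6-joint arm with a two-finger parallel gripper is mounted at the origin on the work surface. World frame = base frame: x ahead of the robot, y to its left, z up, the work surface at z = 0. Lengths are in mm, angles in rad, forces in N, time in s.
With the tool pointing down it reaches from about 350 to 950 mm from the base axis. Payload 17.4 kg.
Tool frame: the origin (TCP) lies midway between the tips of the shut fingers; the grasp point (between the pads) lies 19 mm behind it; z points along the fingers, y is the line along which they close (so a half turn about z gives the same grasp; the last joint's range is limited). The gripper opens to 93 mm and grips with 3 to 60 N. Pads are 15 mm wide; open, the fingers measure 128 mm over their backs; the gripper's body (75 mm by 188 mm) begins 65 mm behind the grasp point.
Start: joints at [1.099, 0.116, 1.442, -0, 1.584, -0.038], TCP at [283.726, 612.48, 218.646] pointing down, gripper open.
Joint ranges: [-2.83, 2.83], [-0.83, 2.19], [0.07, 2.5], [-1.14, 4.28], [0.01, 3], [-2.97, 2.97]. Speed limits (rad/s): [1.89, 1.89, 2.22, 3.14, 3.14, 3.14].

## Interface

Orientations are given as a unit quaternion [w, x, y, z].
In Python, from rig import get_obs, grab_frame, camera_params, job_done, silhouettes, place_of gives the robot as it stands.
- The arm moves only by the tool arm_command, never from a script. Its argument "increments" is text: rows parted by semicolons, each of 5 numbers parted by spaces: the closure, from -1 (fully open) to 1 (shut), then the shift along the tool's x, y, z in m, then the turn about the tool's z in degrees. In form: claw x y z turn; .... A call has 1 to 12 rows; each row shifts and turns the commanded pose from where the row before left it, along the tool's axes as they then stand; what a row does not reach is not made up. A row lasts 1/12 s, in which the tool goes at most 41.7 mm and 7.16 degrees, less where a joint would pass 70% of its speed; a pose out of reach is approached as far as the arm can. A call with a gripper value outside its range is refused whole. The fingers move at their own pace and stop on an object; "newtons" is the grip in N (left out, the last holds). Time passes only in rows, so rows that do not move let the fingers close. It gives the time, the measured TCP pose, the force, the opening and the grip force at its end, in the units of the state.
- get_obs(): the state, without advancing time (a new reading comes with each control period).
- grab_frame(name): name is "scene" or "top" or "wrist"; returns the picture (420x560x3 uint8, red, green, blue); there is no depth.
- camera_params(name): a dict with "K" (3x3 intrinsics, pixels), "rvec" (rotation vector, rad) and "tvec" (3), from world to camera coordinates, as OpenCV has them. Camera axes: x right, y down, z forward; pixel columns grow to the right and rows downward; lengths in mm; the calibration is good to about 2 mm. The wrist camera is an equidistant fisheye: a pixel r from the principal point sees the ray r / f radians off the axis. A picture is of the moment at which its call begins: read the wrist's pose just before it. camera_params takes no time and is no camera call; for the wrist camera it gives the pose at the moment of the call.
- job_done(): hands the job in; it is judged then, once.
Trained networks look in the newest picture that a camera, given by its name, has taken for a name from the list of things; names that differ only in an ending like _2 or _b are one class to them, and where a whole thing is asked for, a point or a joint stands for the part that bears it (a point fixed in the world has none). Each returns a list of dicts, best first, with "conf" (0 to 1); they miss things now and then, are a little off and sometimes report something else, mostly with a low value. They report only what shows in the picture. A call takes as long as a camera call. They do not tell look-alikes from the thing itself.
- silhouettes(camera, name): "pixels" (420x560 bool, what is visible of it) and "pixel" ([row, column] in pixels, amid what is visible of it).
- place_of(camera, name): "pixel" ([row, column] in pixels: a listed point, or the origin of a listed thing).
The state is a dict: "time_s": time; "joint_positions": joint angles; "joint_velocities": joint speeds; "joint_torque": joint torques, N m; "tcp_pos": TCP position; "tcp_rot": TCP orientation; "contact_force": force on the tool from outside, world axes, zero at the start; "torque": the same for the moment, N m; "gripper_width": finger opening in mm; "grip_force": force on a finger pad.
Only numpy, scipy, OpenCV 4.12 (cv2) and the standard library are available. Lean on these libraries where they do the work, as an engineer would, in place of code of your own. Each camera call takes 0.05 s, during which the arm holds its last target. There are 200 camera calls.

## Working session

There is one attempt and no reset: what is moved stays moved. The work goes in short steps, Python scripts to look and compute and a tool call to move; the robot and the scene stay as the last step left them, time stands still between calls to the robot, and variables do not carry over. Pictures are saved under pics/ and viewed, at most 10 in all, crops included, and the job is handed in when it is done.

Besides the shell and the picture viewer there is one more tool, called after "Request:" as a command line: name --argument value ..., lists and objects as JSON in quotes. arm_command: Moves the arm, as the interface text tells. Its arguments: {"type":"object","properties":{"increments":{"type":"string"},"newtons":{"type":"number"}},"required":["increments"]}

```bash
mkdir -p pics; cat > h.py <<'E'
import numpy as np, cv2
from rig import *
def cam(n):
    p=camera_params(n); return np.array(p['K'],float),np.array(p['rvec'],float).reshape(3),np.array(p['tvec'],float).reshape(3)
def proj(n,P):
    K,r,t=cam(n); return cv2.projectPoints(np.array(P,float).reshape(-1,1,3),r,t,K,None)[0].reshape(-1,2)
def ray(n,uv):
    K,r,t=cam(n);R=cv2.Rodrigues(r)[0]; uv=np.asarray(uv,float).reshape(-1,2)
    if n=='wrist':
        d=(uv-K[:2,2])/[K[0,0],K[1,1]]; th=np.linalg.norm(d,axis=1,keepdims=True)
        v=np.hstack([d/np.maximum(th,1e-9)*np.sin(th),np.cos(th)])
    else: v=np.c_[(uv-K[:2,2])/[K[0,0],K[1,1]],np.ones(len(uv))]
    return -R.T@t, v@R
def onz(n,uv,z):
    o,v=ray(n,uv); return o+v*((z-o[2])/v[:,2])[:,None]
E
python3 - <<'E'
from h import *
ims=[grab_frame(n) for n in('scene','top','wrist')]
for n,i in zip(('scene','top','wrist'),ims): cv2.imwrite(f'pics/{n}0.png',i[:,:,::-1])
for c in('top','scene'):
    o,_=ray(c,[[280,210]]); print(c,o.round())
    for n,z in dict(trough=0,sander=42,mat=0,scoop=0,bowl=0,button0=15,mug=0,bottle=0,can=0,jar=0).items():
        for d in place_of(c,n):
            if d['conf']>.2: p=d['pixel']; print(c,n,round(d['conf'],2),np.round(p),onz(c,[p[1],p[0]],z)[0].round())
print(get_obs())
E
```

```text
top [ 398.   52. 1280.]
top trough 0.67 [178. 290.] [585.   8.   0.]
top sander 0.71 [181. 288.] [569.  16.  42.]
top mat 0.67 [200. 426.] [ 505. -418.    0.]
top mat 0.23 [199. 295.] [517.  -5.   0.]
top scoop 0.97 [264. 129.] [329. 512.   0.]
top scoop 0.9 [259. 222.] [336. 225.   0.]
top scoop 0.55 [302. 169.] [208. 391.   0.]
top bowl 0.6 [184. 377.] [ 560. -266.    0.]
top button0 0.67 [123. 242.] [762. 155.  15.]
top button0 0.47 [203. 285.] [504.  26.  15.]
top button0 0.47 [201. 275.] [511.  57.  15.]
top button0 0.38 [201. 296.] [509. -10.  15.]
top button0 0.32 [139. 182.] [713. 344.  15.]
top mug 0.8 [122. 243.] [768. 154.   0.]
top mug 0.5 [200. 423.] [ 506. -410.    0.]
top mug 0.46 [200. 276.] [516.  54.   0.]
top bottle 0.62 [125. 343.] [ 751. -167.    0.]
top can 0.68 [140. 183.] [714. 344.   0.]
scene [1064. -325. 1093.]
scene trough 0.71 [247. 285.] [593.   2.   0.]
scene trough 0.69 [298. 139.] [ 501. -423.    0.]
scene sander 0.7 [228. 288.] [562.  31.  42.]
scene mat 0.65 [297. 139.] [ 499. -422.    0.]
scene scoop 0.82 [156. 302.] [333. 246.   0.]
scene scoop 0.
[... 669 characters left out ...]
ions': array([ 1.09921399e+00,  1.16008709e-01,  1.44158607e+00,  3.10947054e-05,
        1.58399341e+00, -3.78201741e-02]), 'joint_velocities': array([-0.0007378 , -0.00019671, -0.00086327,  0.00108628, -0.00060495,
       -0.00102694]), 'joint_torque': array([-1.46948340e-03, -7.20987439e+01, -6.22794914e+01,  7.78382574e-02,
        1.82878232e-02, -1.22438490e-05]), 'tcp_pos': array([283.71223663, 612.49562706, 218.64891823]), 'tcp_rot': array([-1.44820166e-05,  2.15184619e-01,  9.76573387e-01,  6.07721133e-06]), 'contact_force': array([ 0.17176645,  0.78912364, -0.41651489]), 'torque': array([-0.00914362, -0.02612101,  0.01606792]), 'grip_force': 0.0, 'gripper_width': 93.22259484346841}
```

View pics/top0.png

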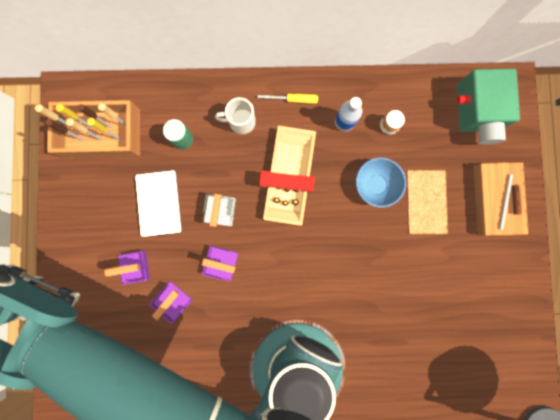

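View pics/scene0.png

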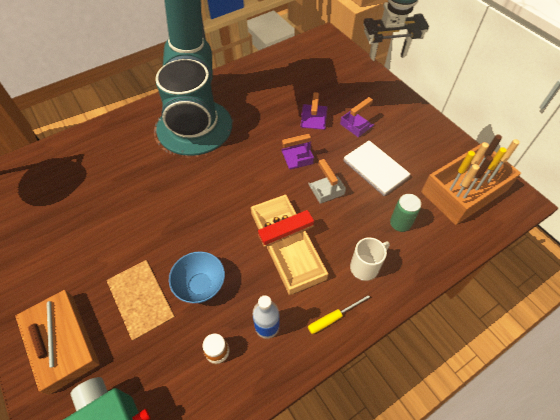

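```bash
python3 - <<'E'
from h import *
t=cv2.imread('pics/top0.png');s=cv2.imread('pics/scene0.png')
a=cv2.resize(t[185:235,195:325],None,fx=6,fy=6,interpolation=cv2.INTER_CUBIC)
b=cv2.resize(s[155:215,240:370],None,fx=6,fy=6,interpolation=cv2.INTER_CUBIC)[:300]
cv2.imwrite('pics/c1.png',np.vstack([a,b]))
grab_frame('top');grab_frame('scene')
for c,n,z in(('top','trough',42),('top','sander',78),('top','mat',4),('scene','mat',4),('scene','sander',78),('scene','trough',42),('top','bowl',60),('scene','bowl',60)):
    for d in silhouettes(c,n)[:3]:
        m=d['pixels'].astype(np.uint8); rc=np.argwhere(m)
        if len(rc)<20: continue
        P=onz(c,rc[:,::-1],z)[:,:2].astype(np.float32)
        r=cv2.minAreaRect(P); print(c,n,round(d['conf'],2),len(rc),np.round(r[0]),np.round(r[1]),round(r[2],1))
    
E
```

```text
top trough 0.79 2775 [588.  10.] [117. 292.] 79.6
top sander 0.77 860 [562.  22.] [159.  52.] 83.3
top mat 0.94 2373 [ 500. -419.] [118. 199.] 88.6
top mat 0.72 676 [ 787. -184.] [ 72. 119.] 51.9
scene mat 0.76 2948 [ 501. -423.] [120. 200.] 89.0
scene sander 0.64 1050 [575.  14.] [166.  63.] 81.3
scene trough 0.96 3227 [596.   4.] [129. 308.] 80.4
top bowl 0.75 1865 [ 557. -263.] [145. 144.] 61.6
top bowl 0.44 924 [769. 159.] [107. 106.] 44.7
scene bowl 0.61 2178 [ 558. -266.] [146. 144.] 29.6
```

View pics/c1.png

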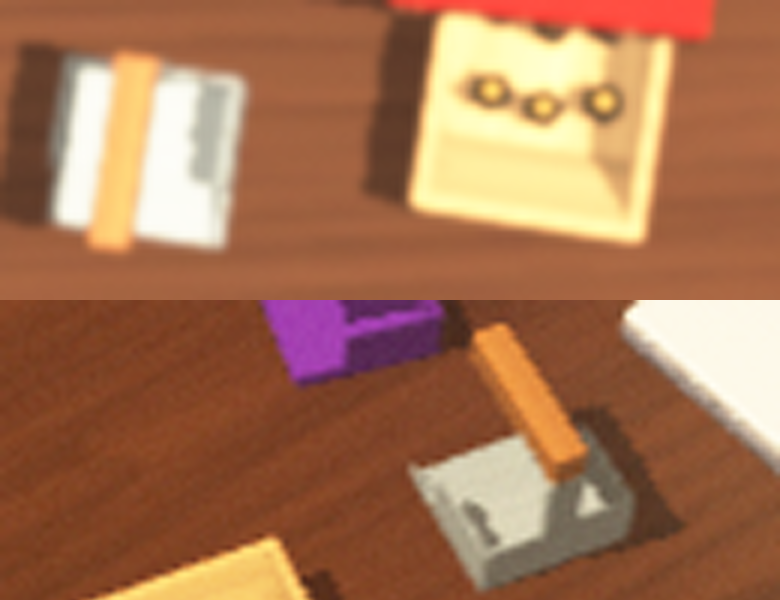

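```bash
cat >> h.py <<'E'
from scipy.optimize import minimize
def boxmask(c,p,L,W,z0,z1,cx=0,cy=0,S=4):
    x,y,a=p; C=np.array([[cx+i*L/2,cy+j*W/2] for i in(-1,1) for j in(-1,1)])
    R=np.array([[np.cos(a),-np.sin(a)],[np.sin(a),np.cos(a)]]); C=C@R.T+[x,y]
    P=np.vstack([np.c_[C,np.full(4,z)] for z in(z0,z1)])
    uv=(proj(c,P)+.5)*S; h=cv2.convexHull(np.round(uv).astype(np.int32))
    m=np.zeros((420*S,560*S),np.uint8); cv2.fillConvexPoly(m,h,1); return m
def fit(masks,p0,L,W,z0,z1,cx=0,S=4):
    M={c:cv2.resize(m.astype(np.uint8),None,fx=S,fy=S,interpolation=cv2.INTER_NEAREST) for c,m in masks.items()}
    def f(q):
        p=(q[0],q[1],q[2]/100); e=0
        for c in M:
            b=boxmask(c,p,L,W,z0,z1,cx); e+=1-(b&M[c]).sum()/(b|M[c]).sum()
        return e
    q0=np.array([p0[0],p0[1],p0[2]*100])
    r=minimize(f,q0,method='Nelder-Mead',options=dict(initial_simplex=q0+np.vstack([np.zeros(3),np.diag([12,12,8])]),xatol=.3,fatol=1e-4))
    return r.x[0].round(1),r.x[1].round(1),np.degrees(r.x[2]/100).round(2),round(r.fun/len(M),3)
def near(c,m,P,rad):
    u=proj(c,[P])[0]; yy,xx=np.mgrid[:420,:560]; return m&(np.hypot(xx-u[0],yy-u[1])<rad)
E
python3 - <<'E'
from h import *
I={c:grab_frame(c).astype(int) for c in('top','scene')}
red={c:near(c,(i[...,0]>150)&(i[...,1]<60)&(i[...,2]<60),[565,18,60],50) for c,i in I.items()}
ora={c:near(c,(i[...,0]>150)&(i[...,0]-i[...,2]>70)&(i[...,1]>80),[485,245,85],28) for c,i in I.items()}
print({c:(red[c].sum(),ora[c].sum()) for c in I})
for ms in (red,{'top':red['top']},{'scene':red['scene']}): print('sander',fit(ms,(565,18,1.45),160,44,50,78))
for ms in (ora,{'top':ora['top']},{'scene':ora['scene']}): print('handle',fit(ms,(485,245,-.13),94,20,74,96,cx=-5))
T={c:(silhouettes(c,'trough')[0]['pixels'])|red[c] for c in I}
for c in I: T[c]=near(c,T[c],[590,8,0],75)
A={'top':T['top']}
print('trough',fit(T,(590,8,-.17),290,116,0,42),fit(A,(590,8,-.17),290,116,0,42))
Mt={c:silhouettes(c,'mat')[0]['pixels'] for c in I}
print('mat',fit(Mt,(500,-420,0),120,200,0,4))
# button dark blobs
E
```

```text
{'top': (np.int64(3), np.int64(1475)), 'scene': (np.int64(745), np.int64(234))}
sander (np.float64(561.1), np.float64(23.0), np.float64(86.9), np.float64(0.632))
sander (np.float64(546.0), np.float64(42.2), np.float64(88.3), np.float64(0.997))
sander (np.float64(564.1), np.float64(21.3), np.float64(84.02), np.float64(0.264))
handle (np.float64(488.3), np.float64(230.8), np.float64(-10.81), np.float64(0.516))
handle (np.float64(496.0), np.float64(231.0), np.float64(-8.1), np.float64(0.841))
handle (np.float64(486.8), np.float64(231.3), np.float64(-9.99), np.float64(0.185))
trough (np.float64(589.1), np.float64(9.7), np.float64(-10.22), np.float64(0.171)) (np.float64(589.4), np.float64(11.7), np.float64(-10.39), np.float64(0.205))
mat (np.float64(500.5), np.float64(-421.8), np.float64(88.96), np.float64(0.036))
```

```bash
python3 - <<'E'
from h import *
I={c:grab_frame(c) for c in('top','scene')}
H={c:cv2.cvtColor(i,cv2.COLOR_RGB2HSV) for c,i in I.items()}
print(I['top'][181,288],I['top'][209,215],I['top'][225,216],I['scene'][228,288],I['scene'][175,329],I['top'][240,250])
red={c:near(c,((h[...,0]<5)|(h[...,0]>175))&(h[...,1]>180)&(h[...,2]>120),[565,18,60],50) for c,h in H.items()}
ora={c:near(c,(h[...,0]>8)&(h[...,0]<20)&(h[...,1]>110)&(h[...,2]>170),[485,235,85],28) for c,h in H.items()}
print({c:(red[c].sum(),ora[c].sum()) for c in I})
for ms in (red,{'top':red['top']},{'scene':red['scene']}): print('sander',fit(ms,(565,18,1.45),160,44,50,78))
for ms in (ora,{'top':ora['top']},{'scene':ora['scene']}): print('handle',fit(ms,(485,235,-.13),94,20,74,96,cx=-5))
# trough rim by colour
tr={c:near(c,(h[...,0]>12)&(h[...,0]<32)&(h[...,1]<150)&(h[...,2]>150),[590,10,0],60)|red[c] for c,h in H.items()}
tr={c:cv2.morphologyEx(m.astype(np.uint8),cv2.MORPH_CLOSE,np.ones((9,9)))>0 for c,m in tr.items()}
for ms in (tr,{'top':tr['top']}): print('trough',fit(ms,(590,10,-.17),290,116,0,42))
E
```

```text
[255  79  67] [254 207 119] [231 151  91] [240  50  28] [242 160  74] [168 103  68]
{'top': (np.int64(756), np.int64(193)), 'scene': (np.int64(806), np.int64(208))}
sander (np.float64(566.3), np.float64(22.4), np.float64(80.84), np.float64(0.177))
sander (np.float64(567.0), np.float64(22.3), np.float64(81.44), np.float64(0.141))
sander (np.float64(564.7), np.float64(21.8), np.float64(81.0), np.float64(0.206))
handle (np.float64(486.8), np.float64(231.5), np.float64(-10.21), np.float64(0.396))
handle (np.float64(489.1), np.float64(231.7), np.float64(-9.34), np.float64(0.57))
handle (np.float64(485.8), np.float64(232.2), np.float64(-11.31), np.float64(0.208))
trough (np.float64(588.7), np.float64(12.5), np.float64(-9.68), np.float64(0.172))
trough (np.float64(588.7), np.float64(11.5), np.float64(-9.86), np.float64(0.121))
```

```bash
cat >> h.py <<'E'
def state():
    o=get_obs(); w,x,y,z=o['tcp_rot']
    from scipy.spatial.transform import Rotation as Ro
    R=Ro.from_quat([x,y,z,w]).as_matrix()
    return np.array(o['tcp_pos']),np.degrees(np.arctan2(R[1,1],R[0,1])),R,o
def plan(p,yaw,tgt,tyaw,n,g):
    """yaw = world angle of tool y; rows of constant world velocity; z down; returns rows and end pose"""
    p=np.array(p,float);d=(np.array(tgt,float)-p)/n; t=-((tyaw-yaw+180)%360-180)/n
    t=round(t,1); rows=[]; 
    goal=p.copy()
    for i in range(n):
        goal=goal+d; e=goal-p; a=np.radians(yaw); y=np.array([np.cos(a),np.sin(a)]); x=np.array([-y[1],y[0]])
        s=np.round([e[:2]@x,e[:2]@y,-e[2]])  # mm
        p=p+np.r_[s[0]*x+s[1]*y,-s[2]]; yaw-=t
        rows.append(f"{g} {s[0]/1000:g} {s[1]/1000:g} {s[2]/1000:g} {t:g}")
    for i in range(0,n,12): print("; ".join(rows[i:i+12]))
    print('end',p.round(),round(yaw,1)); return p,yaw
E
python3 - <<'E'
from h import *
p,y,R,o=state(); print(y,R.round(2))
p,y=plan(p,y,[566,22,150],-9,18,-1)
p,y=plan(p,y,[566,22,48],-9,4,-1)
E
```

```text
65.1464057059824 [[-0.91  0.42 -0.  ]
 [ 0.42  0.91 -0.  ]
 [ 0.   -0.   -1.  ]]
-1 -0.028 -0.023 0.004 4.1; -1 -0.03 -0.021 0.004 4.1; -1 -0.031 -0.019 0.003 4.1; -1 -0.032 -0.017 0.004 4.1; -1 -0.033 -0.014 0.004 4.1; -1 -0.035 -0.012 0.004 4.1; -1 -0.035 -0.01 0.004 4.1; -1 -0.036 -0.006 0.003 4.1; -1 -0.036 -0.005 0.004 4.1; -1 -0.036 -0.001 0.004 4.1; -1 -0.036 0 0.004 4.1; -1 -0.037 0.004 0.004 4.1
-1 -0.035 0.006 0.004 4.1; -1 -0.036 0.009 0.003 4.1; -1 -0.034 0.011 0.004 4.1; -1 -0.034 0.013 0.004 4.1; -1 -0.033 0.016 0.004 4.1; -1 -0.031 0.019 0.004 4.1
end [567.  22. 150.] -8.7
-1 -0 -0 0.025 0.1; -1 -0 -0 0.026 0.1; -1 -0 -0 0.025 0.1; -1 -0 -0 0.026 0.1
end [567.  22.  48.] -9.1
```

Request:
arm_command --increments "-1 -0.028 -0.023 0.004 4.1; -1 -0.03 -0.021 0.004 4.1; -1 -0.031 -0.019 0.003 4.1; -1 -0.032 -0.017 0.004 4.1; -1 -0.033 -0.014 0.004 4.1; -1 -0.035 -0.012 0.004 4.1; -1 -0.035 -0.01 0.004 4.1; -1 -0.036 -0.006 0.003 4.1; -1 -0.036 -0.005 0.004 4.1; -1 -0.036 -0.001 0.004 4.1; -1 -0.036 0 0.004 4.1; -1 -0.037 0.004 0.004 4.1"

```text
time_s: 3.05
tcp_pos: [472.4, 216.9, 172.8]
tcp_rot: [0.0, 0.604, 0.797, 0.0]
contact_force: [0.7, 0.4, -0.1]
gripper_width: 93.0
grip_force: 0.0
```

Request:
arm_command --increments "-1 -0.035 0.006 0.004 4.1; -1 -0.036 0.009 0.003 4.1; -1 -0.034 0.011 0.004 4.1; -1 -0.034 0.013 0.004 4.1; -1 -0.033 0.016 0.004 4.1; -1 -0.031 0.019 0.004 4.1; -1 0 0 0 0; -1 0 0 0 0; -1 0 0 0 0"

```text
time_s: 3.8
tcp_pos: [566.4, 22.4, 149.7]
tcp_rot: [-0.0, 0.758, 0.652, 0.0]
contact_force: [0.2, 0.8, 0.6]
gripper_width: 92.7
grip_force: 0.0
```

```bash
python3 - <<'E'
from h import *
p,y,R,o=state(); print(p,y,o['time_s'])
i=grab_frame('wrist'); cv2.imwrite('pics/w1.png',i[:,:,::-1])
E
```

```text
[566.40902046  22.4125494  149.66092739] -8.636921403231035 3.8
```

View pics/w1.png

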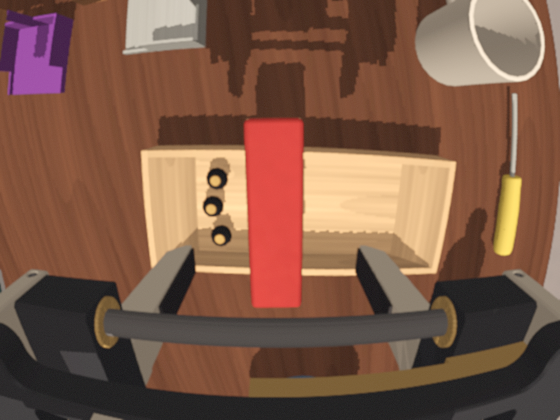

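Request:
arm_command --increments "-1 0 0 0.03 0; -1 0 0 0.03 0; -1 0 0 0.03 0; -1 0 0 0.012 0; 0 0 0 0 0; 1 0 0 0 0; 1 0 0 0 0; 1 0 0 0 0; 1 0 0 0 0; 1 0 0 0 0" --newtons 30

```text
time_s: 4.68
tcp_pos: [567.0, 22.2, 48.7]
tcp_rot: [0.0, 0.758, 0.652, 0.001]
contact_force: [-0.5, 0.4, 0.1]
gripper_width: 57.6
grip_force: 0.0
```

```bash
python3 - <<'E'
from h import *
p,y,R,o=state(); print(p,y,o['time_s'],o['gripper_width'],o['grip_force'])
q,yy=plan(p,y,[566,22,140],-9,4,1)
q,yy=plan(q,yy,[501,-422,130],-91,15,1)
q,yy=plan(q,yy,[501,-422,15],-91,5,1)
E
```

```text
[566.95913114  22.22394796  48.68231668] -8.655487922146762 4.6833 57.64096250440143 0.0
1 -0 -0 -0.023 0.1; 1 -0 -0 -0.023 0.1; 1 -0 -0.001 -0.022 0.1; 1 -0 0 -0.023 0.1
end [566.  22. 140.] -9.1
1 -0.03 0 0.001 5.5; 1 -0.03 0.004 0 5.5; 1 -0.029 0.006 0.001 5.5; 1 -0.029 0.009 0.001 5.5; 1 -0.027 0.011 0 5.5; 1 -0.027 0.014 0.001 5.5; 1 -0.025 0.017 0.001 5.5; 1 -0.023 0.019 0 5.5; 1 -0.021 0.021 0.001 5.5; 1 -0.019 0.023 0 5.5; 1 -0.017 0.025 0.001 5.5; 1 -0.015 0.026 0.001 5.5
1 -0.011 0.027 0 5.5; 1 -0.009 0.029 0.001 5.5; 1 -0.007 0.029 0.001 5.5
end [ 501. -422.  130.] -91.6
1 0 0 0.023 -0.1; 1 0 0 0.023 -0.1; 1 0 0 0.023 -0.1; 1 0 0 0.023 -0.1; 1 0 0 0.023 -0.1
end [ 501. -422.   15.] -91.1
```

Request:
arm_command --increments "1 0 0 0 0; 1 0 0 0 0; 1 0 0 0 0; 1 0 0 0 0; 1 0 0 0 0; 1 0 0 -0.012 0; 1 0 0 -0.026 0; 1 0 0 -0.026 0; 1 0 0 -0.026 0"

```text
time_s: 5.43
tcp_pos: [566.2, 22.2, 139.1]
tcp_rot: [-0.0, 0.758, 0.652, -0.0]
contact_force: [-0.0, -0.5, -1.8]
gripper_width: 43.9
grip_force: 29.9
```

Request:
arm_command --increments "1 -0.03 0 0.001 5.5; 1 -0.03 0.004 0 5.5; 1 -0.029 0.006 0.001 5.5; 1 -0.029 0.009 0.001 5.5; 1 -0.027 0.011 0 5.5; 1 -0.027 0.014 0.001 5.5; 1 -0.025 0.017 0.001 5.5; 1 -0.023 0.019 0 5.5; 1 -0.021 0.021 0.001 5.5; 1 -0.019 0.023 0 5.5; 1 -0.017 0.025 0.001 5.5; 1 -0.015 0.026 0.001 5.5"

```text
time_s: 6.43
tcp_pos: [516.2, -335.4, 130.2]
tcp_rot: [-0.0, 0.991, 0.131, 0.0]
contact_force: [0.5, 0.4, -1.6]
gripper_width: 43.9
grip_force: 29.9
```

Request:
arm_command --increments "1 -0.011 0.027 0 5.5; 1 -0.009 0.029 0.001 5.5; 1 -0.007 0.029 0.001 5.5; 1 0 0 0.02 0; 1 0 0 0.02 0; 1 0 0 0.02 0; 1 0 0 0.02 0; 1 0 0 0.015 0; 1 0 0 0 0"

```text
time_s: 7.18
tcp_pos: [503.3, -421.4, 29.4]
tcp_rot: [-0.002, 1.0, -0.01, -0.002]
contact_force: [-0.1, 0.5, -2.6]
gripper_width: 43.3
grip_force: 29.9
```

```bash
python3 - <<'E'
from h import *
p,y,R,o=state(); print(p,y,o['time_s'],o['gripper_width'],o['grip_force'])
for c in('top','scene'):
    h=cv2.cvtColor(grab_frame(c),cv2.COLOR_RGB2HSV)
    m=near(c,((h[...,0]<5)|(h[...,0]>175))&(h[...,1]>180)&(h[...,2]>100),[500,-420,40],50); print(c,m.sum())
    r=np.argwhere(m)
    if len(r)>30: print(cv2.minAreaRect(onz(c,r[:,::-1],p[2]-48.7+78)[:,:2].astype(np.float32)))
E
```

```text
[ 503.29100715 -421.38161402   29.41636867] -91.15964747592568 7.1833 43.34974140211971 29.944951459765434
top 119
((564.41552734375, -415.699462890625), (42.75825500488281, 27.396255493164062), 88.64807891845703)
scene 584
((536.3182983398438, -421.66741943359375), (110.44070434570312, 42.78458023071289), 0.05187120661139488)
```

Request:
arm_command --increments "1 -0.002 0 0.01 0; 1 0 0 0.005 0; 1 0 0 0.003 0; 1 0 0 0.001 0; 1 0 0 0 0; 0.4 0 0 0 0; 0 0 0 0 0; -0.2 0 0 0 0; -0.4 0 0 0 0; -0.4 0 0 0 0; -0.4 0 0 -0.03 0; -0.4 0 0 -0.04 0"

```text
time_s: 8.28
tcp_pos: [501.0, -421.1, 80.9]
tcp_rot: [-0.002, 1.0, -0.01, -0.002]
contact_force: [-0.4, -1.7, 0.6]
gripper_width: 64.8
grip_force: 0.0
```

```bash
python3 - <<'E'
from h import *
p,y,R,o=state(); print(p,y,o['time_s'],o['gripper_width'],o['grip_force'],o['contact_force'])
# to scoop handle rear: scoop (487,232) yaw -10 ; y axis -> 80 or -100
q,yy=plan(p,y,[501,-422,150],y,2,-1)
for g in (80,-100): q2=plan(q,yy,[487,232,150],g,18,-1)
print(o['joint_positions'].round(2))
E
```

```text
[ 501.04510533 -421.12680842   80.90323831] -91.15813583423308 8.2833 64.77856509489287 0.0 [-0.4436603  -1.69135522  0.59975404]
-1 -0 0 -0.035 -0; -1 -0 0.001 -0.034 -0
end [ 501. -422.  150.] -91.2
-1 -0.002 -0.036 -0 -9.5; -1 0.005 -0.036 -0 -9.5; -1 0.01 -0.035 -0 -9.5; -1 0.016 -0.033 -0 -9.5; -1 0.022 -0.029 -0 -9.5; -1 0.025 -0.026 -0 -9.5; -1 0.03 -0.021 -0 -9.5; -1 0.033 -0.016 -0 -9.5; -1 0.034 -0.01 -0 -9.5; -1 0.037 -0.004 -0 -9.5; -1 0.036 0.001 -0 -9.5; -1 0.035 0.008 -0 -9.5
-1 0.034 0.013 -0 -9.5; -1 0.031 0.019 -0 -9.5; -1 0.028 0.024 -0 -9.5; -1 0.023 0.028 -0 -9.5; -1 0.019 0.031 -0 -9.5; -1 0.013 0.034 -0 -9.5
end [487. 232. 150.] 79.8
-1 -0.002 -0.036 -0 0.5; -1 -0.001 -0.037 -0 0.5; -1 -0.002 -0.036 -0 0.5; -1 -0.003 -0.036 -0 0.5; -1 -0.003 -0.036 -0 0.5; -1 -0.003 -0.037 -0 0.5; -1 -0.003 -0.036 -0 0.5; -1 -0.004 -0.036 -0 0.5; -1 -0.004 -0.036 -0 0.5; -1 -0.004 -0.036 -0 0.5; -1 -0.005 -0.036 -0 0.5; -1 -0.005 -0.036 -0 0.5
-1 -0.005 -0.036 -0 0.5; -1 -0.006 -0.036 -0 0.5; -1 -0.006 -0.036 -0 0.5; -1 -0.006 -0.036 -0 0.5; -1 -0.007 -0.036 -0 0.5; -1 -0.007 -0.035 -0 0.5
end [487. 232. 150.] -100.2
[-0.74  0.14  1.64 -0.    1.37  0.85]
```

Request:
arm_command --increments "-1 0 0 -0.035 0; -1 0 0 -0.035 0; -1 -0.002 -0.036 0 0.5; -1 -0.001 -0.037 0 0.5; -1 -0.002 -0.036 0 0.5; -1 -0.003 -0.036 0 0.5; -1 -0.003 -0.036 0 0.5; -1 -0.003 -0.037 0 0.5; -1 -0.003 -0.036 0 0.5; -1 -0.004 -0.036 0 0.5; -1 -0.004 -0.036 0 0.5; -1 -0.004 -0.036 0 0.5"

```text
time_s: 9.28
tcp_pos: [494.6, -57.6, 154.0]
tcp_rot: [0.0, 0.999, -0.054, 0.0]
contact_force: [0.6, 0.3, -0.1]
gripper_width: 93.0
grip_force: 0.0
```

Request:
arm_command --increments "-1 -0.005 -0.036 0 0.5; -1 -0.005 -0.036 0 0.5"

```text
time_s: 9.45
tcp_pos: [492.7, 15.1, 154.0]
tcp_rot: [-0.0, 0.998, -0.063, 0.0]
contact_force: [1.2, 0.1, 0.8]
gripper_width: 92.8
grip_force: 0.0
```

```bash
python3 - <<'E'
from h import *
p,y,R,o=state(); print(p,y,o['time_s'])
i=grab_frame('wrist'); 
I=i[:,:,::-1].copy()
for k,d in enumerate(silhouettes('wrist','button0')):
    if d['conf']>.2:
        r,c=d['pixel']; W=onz('wrist',[c,r],16)[0]
        v=W[:2]-[589,11.5]; a=np.radians(-10); t=[v@[np.cos(a),np.sin(a)],v@[-np.sin(a),np.cos(a)]]
        print(round(d['conf'],2),int(r),int(c),W.round(),np.round(t)); cv2.circle(I,(int(c),int(r)),3,(0,255,0),1)
cv2.imwrite('pics/w2.png',I)
# sander check
for c in('top','scene'):
    h=cv2.cvtColor(grab_frame(c),cv2.COLOR_RGB2HSV)
    m=near(c,((h[...,0]<5)|(h[...,0]>175))&(h[...,1]>180)&(h[...,2]>100),[500,-420,40],50); print(c,m.sum(), fit({c:m},(500,-420,0),160,44,12,40))
q,yy=plan(p,y,[487,232,150],-100,6,-1)
E
```

```text
[492.70641073  15.14766346 154.02932087] -97.18639649876404 9.45
0.92 181 236 [513.  52.  16.] [-82.  27.]
0.82 185 265 [505.  25.  16.] [-85.  -1.]
0.78 141 266 [547.  19.  16.] [-43.  -0.]
0.73 177 295 [510.  -5.  16.] [-75. -30.]
0.72 137 295 [547.  -8.  16.] [-37. -27.]
0.56 132 236 [559.  45.  16.] [-35.  28.]
top 676 (np.float64(503.2), np.float64(-417.1), np.float64(-2.4), np.float64(0.268))
scene 941 (np.float64(499.9), np.float64(-422.1), np.float64(0.72), np.float64(0.111))
-1 -0.005 -0.036 0.001 0.5; -1 -0.006 -0.035 0 0.5; -1 -0.006 -0.036 0.001 0.5; -1 -0.007 -0.036 0.001 0.5; -1 -0.006 -0.035 0 0.5; -1 -0.007 -0.036 0.001 0.5
end [488. 232. 150.] -100.2
```

View pics/w2.png

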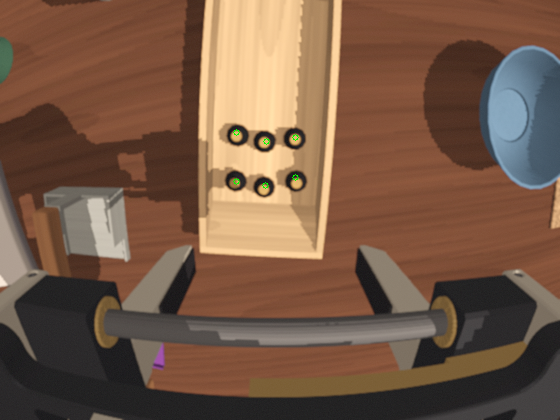

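Request:
arm_command --increments "-1 -0.005 -0.036 0 0.5; -1 -0.006 -0.035 0 0.5; -1 -0.006 -0.036 0 0.5; -1 -0.007 -0.036 0 0.5; -1 -0.006 -0.035 0 0.5; -1 -0.007 -0.036 0 0.5; -1 0 0 0 0; -1 0 0 0 0"

```text
time_s: 10.32
tcp_pos: [488.0, 230.8, 153.4]
tcp_rot: [0.0, 0.996, -0.088, -0.0]
contact_force: [-0.3, -1.7, 0.3]
gripper_width: 92.8
grip_force: 0.0
```

```bash
python3 - <<'E'
from h import *
p,y,R,o=state(); print(p,y,o['time_s'])
i=grab_frame('wrist'); cv2.imwrite('pics/w3.png',i[:,:,::-1])
for c in('top','scene'):
    grab_frame(c)
    for d in place_of(c,'scoop')[:3]: r=d['pixel']; print(c,round(d['conf'],2),onz(c,[r[1],r[0]],0)[0].round())
# project expected bar corners top z=96 into wrist
K,r,t=cam('wrist'); Rm=cv2.Rodrigues(r)[0]; a=np.radians(-10)
for X in ([-52,10,96],[-52,-10,96],[42,10,96],[42,-10,96]):
    W=np.array([487+X[0]*np.cos(a)-X[1]*np.sin(a),232+X[0]*np.sin(a)+X[1]*np.cos(a),X[2]])
    v=Rm@W+t; th=np.arctan2(np.hypot(v[0],v[1]),v[2]); u=v[:2]/np.hypot(v[0],v[1])*th*K[0,0]+K[:2,2]; print(X,u.round())
E
```

```text
[488.03138115 230.83561585 153.36003159] -100.07875800261937 10.3167
top 0.89 [214. 386.   0.]
top 0.71 [484. 236.   0.]
top 0.71 [315. 503.   0.]
scene 0.84 [332. 231.   0.]
scene 0.81 [491. 229.   0.]
scene 0.6 [208. 396.   0.]
[-52, 10, 96] [259. 289.]
[-52, -10, 96] [284. 289.]
[42, 10, 96] [256. 171.]
[42, -10, 96] [285. 171.]
```

View pics/w3.png

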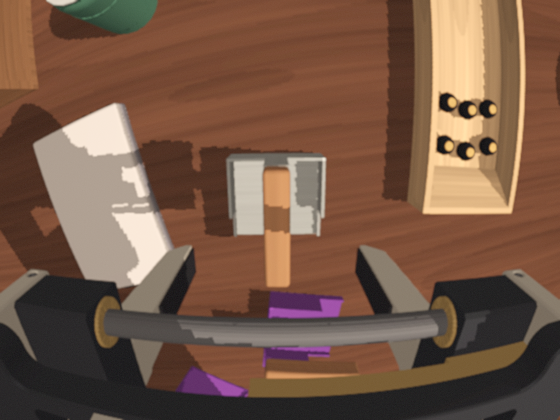

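Request:
arm_command --increments "-1 0.017 0 0.02 0; -1 0.016 0 0.022 0; -1 0 0 0.02 0; -1 0 0 0.016 0; 0 0 0 0.004 0; 0.6 0 0 0 0; 1 0 0 0 0; 1 0 0 0 0; 1 0 0 0 0; 1 0 0 0 0; 1 0 0 0 0; 1 0 0 0 0" --newtons 60

```text
time_s: 11.57
tcp_pos: [520.3, 224.8, 72.0]
tcp_rot: [-0.0, 0.996, -0.088, 0.0]
contact_force: [0.9, 1.4, -0.5]
gripper_width: 44.2
grip_force: 0.0
```

Request:
arm_command --increments "1 0 0 0 0; 1 0 0 0 0; 1 0 0 0 0; 1 0 0 0 0; 1 0 0 0 0; 1 0 0 -0.005 0; 1 0 0 -0.015 0; 1 0 0 -0.025 0; 1 0 0 -0.025 0; 1 0 0 0 0"

```text
time_s: 12.4
tcp_pos: [521.8, 225.4, 147.1]
tcp_rot: [-0.001, 0.996, -0.088, 0.003]
contact_force: [0.4, -0.7, 0.2]
gripper_width: 19.6
grip_force: 60.0
```

```bash
python3 - <<'E'
from h import *
p,y,R,o=state(); print(p,y,o['time_s'],o['gripper_width'],o['grip_force'],o['torque'],o['contact_force'])
i=grab_frame('wrist'); cv2.imwrite('pics/w4.png',i[:,:,::-1])
q,yy=plan(p,y,[665,-2,141],-100,12,1)
E
```

```text
[521.78381536 225.37362313 147.08301264] -100.15146912241283 12.4 19.56627597232183 59.96051715686917 [ 0.01192192  0.06558399 -0.05285125] [ 0.36757146 -0.74670584  0.16934995]
1 0.015 0.017 0.001 -0; 1 0.015 0.016 0 -0; 1 0.015 0.017 0.001 -0; 1 0.015 0.016 0 -0; 1 0.015 0.017 0.001 -0; 1 0.016 0.016 0 -0; 1 0.015 0.017 0.001 -0; 1 0.015 0.016 0 -0; 1 0.015 0.017 0.001 -0; 1 0.015 0.016 0 -0; 1 0.015 0.017 0.001 -0; 1 0.015 0.017 0 -0
end [665.  -2. 141.] -100.2
```

View pics/w4.png

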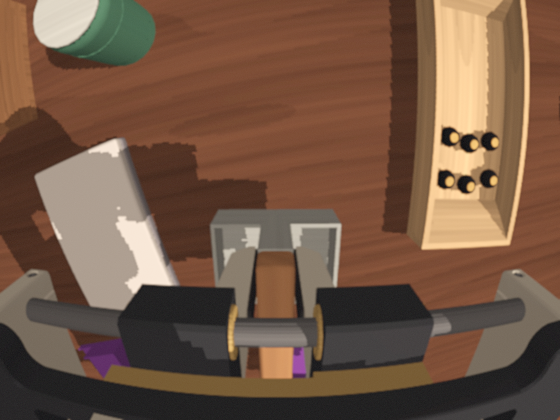

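Request:
arm_command --increments "1 0.015 0.017 0 0; 1 0.015 0.016 0 0; 1 0.015 0.017 0 0; 1 0.015 0.016 0 0; 1 0.015 0.017 0 0; 1 0.016 0.016 0 0; 1 0.015 0.017 0 0; 1 0.015 0.016 0 0; 1 0.015 0.017 0 0; 1 0.015 0.016 0 0; 1 0.015 0.017 0 0; 1 0.015 0.017 0 0"

```text
time_s: 13.45
tcp_pos: [663.4, -4.0, 140.4]
tcp_rot: [0.0, 0.996, -0.089, -0.001]
contact_force: [0.3, 0.6, -1.8]
gripper_width: 19.5
grip_force: 60.0
```

Request:
arm_command --increments "1 0 0 0 0; 1 0 0 0 0; 1 0 0 0 0"

```text
time_s: 13.7
tcp_pos: [662.9, -2.8, 140.7]
tcp_rot: [-0.0, 0.996, -0.089, -0.001]
contact_force: [-0.3, -0.2, -2.6]
gripper_width: 19.4
grip_force: 60.0
```

```bash
python3 - <<'E'
from h import *
p,y,R,o=state(); print(p,y,o['time_s'],o['gripper_width'],o['grip_force'],o['torque'],o['contact_force'])
i=grab_frame('wrist'); cv2.imwrite('pics/w5.png',i[:,:,::-1])
a=np.radians(-10);v=p[:2]-[589,11.5];print('trough frame TCP',v@[np.cos(a),np.sin(a)],v@[-np.sin(a),np.cos(a)])
E
```

```text
[662.85932042  -2.78086295 140.69770173] -100.16776744245198 13.7 19.384085272300194 59.960631653666496 [0.08561476 0.13829244 0.00200059] [-0.29258359 -0.20212917 -2.60540712]
trough frame TCP 75.21707720743633 -1.2383681569569074
```

View pics/w5.png

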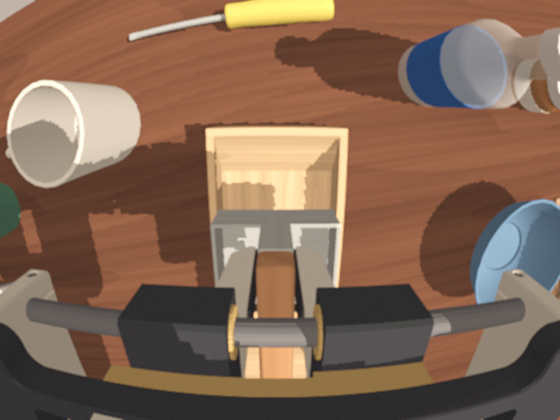

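Request:
arm_command --increments "1 0 -0.001 0.02 0; 1 0 0 0.02 0; 1 0 0 0.014 0; 1 0 0 0.005 0; 1 0 0 0.002 0; 1 0 0 0.001 0; 1 0 0 0 0"

```text
time_s: 14.33
tcp_pos: [663.9, -1.9, 80.5]
tcp_rot: [-0.0, 0.996, -0.088, 0.001]
contact_force: [0.4, -0.1, -1.8]
gripper_width: 19.8
grip_force: 60.0
```

Request:
arm_command --increments "1 0 0 0.001 0; 1 0 0 0.001 0; 1 0 0 0 0"

```text
time_s: 14.58
tcp_pos: [663.6, -2.1, 78.0]
tcp_rot: [-0.0, 0.996, -0.089, 0.0]
contact_force: [-0.4, 0.1, -1.8]
gripper_width: 19.6
grip_force: 60.0
```

Request:
arm_command --increments "1 0 0 0.001 0; 1 0 0 0 0"

```text
time_s: 14.75
tcp_pos: [663.9, -2.2, 77.6]
tcp_rot: [0.0, 0.996, -0.089, 0.001]
contact_force: [-0.2, -1.1, 4.1]
gripper_width: 19.6
grip_force: 60.0
```

Request:
arm_command --increments "1 -0.015 0 0 0; 1 -0.03 0 0 0; 1 -0.03 0 0 0; 1 -0.018 0 0 0; 1 -0.008 0 0 0; 1 0 0 0 0; 1 0 0 0 0"

```text
time_s: 15.33
tcp_pos: [564.1, 15.9, 77.6]
tcp_rot: [-0.0, 0.996, -0.088, -0.0]
contact_force: [-11.1, 2.1, 14.2]
gripper_width: 19.8
grip_force: 60.0
```

```bash
python3 - <<'E'
from h import *
p,y,R,o=state(); print(p,y,o['time_s'],o['gripper_width'],o['grip_force'],o['torque'],o['contact_force'])
a=np.radians(-10);v=p[:2]-[589,11.5];print('trough frame TCP',v@[np.cos(a),np.sin(a)],v@[-np.sin(a),np.cos(a)])
t=grab_frame('top');s=grab_frame('scene');w=grab_frame('wrist')
cv2.imwrite('pics/t6.png',np.hstack([cv2.resize(t[170:240,245:335],(400,311),interpolation=cv2.INTER_CUBIC),cv2.resize(s[180:250,235:325],(400,311),interpolation=cv2.INTER_CUBIC)])[:,:,::-1]); cv2.imwrite('pics/w6.png',w[:,:,::-1])
for c in('top','scene'):
  for d in silhouettes(c,'button0'):
    if d['conf']>.2: r,cc=d['pixel']; W=onz(c,[cc,r],18)[0]; v=W[:2]-[589,11.5]; print(c,round(d['conf'],2),np.round([v@[np.cos(a),np.sin(a)],v@[-np.sin(a),np.cos(a)]]))
E
```

```text
[564.1164402   15.87209737  77.59652309] -100.14812079092843 15.3333 19.825190099096186 59.961814284324646 [0.44129585 2.57482381 0.04751842] [-11.1231463    2.12762549  14.17340912]
trough frame TCP -25.26472935375912 -0.015309422792075367
```

View pics/t6.png

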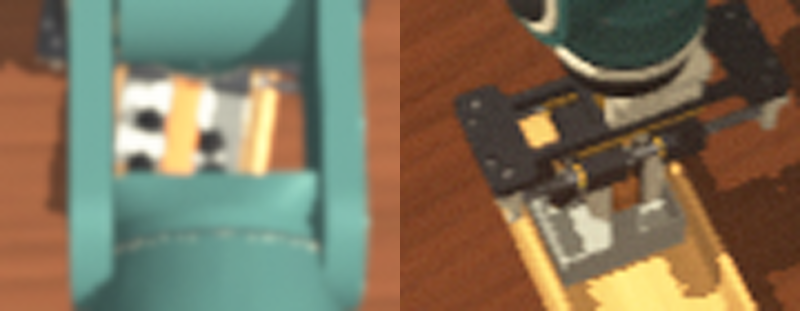

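Request:
arm_command --increments "1 -0.005 0 -0.001 0; 1 0 0 0 0; 1 0 0 0 0"

```text
time_s: 15.83
tcp_pos: [560.3, 16.4, 78.0]
tcp_rot: [0.0, 0.996, -0.089, 0.001]
contact_force: [5.2, -0.9, 3.9]
gripper_width: 19.5
grip_force: 60.0
```

Request:
arm_command --increments "1 0 0 0 0; 1 0.004 0 0 0; 1 0.006 0 0 0; 1 0.006 0 0 0; 1 0.004 0 0 0; 1 0 0 0 0" --newtons 10

```text
time_s: 16.33
tcp_pos: [579.5, 13.0, 77.2]
tcp_rot: [-0.0, 0.996, -0.089, -0.0]
contact_force: [0.8, 0.0, 0.3]
gripper_width: 20.1
grip_force: 10.0
```

```bash
python3 - <<'E'
from h import *
p,y,R,o=state(); print(p,y,o['time_s'],o['gripper_width'],o['grip_force'],o['torque'],o['contact_force'])
a=np.radians(-10);v=p[:2]-[589,11.5];print('trough frame TCP',v@[np.cos(a),np.sin(a)],v@[-np.sin(a),np.cos(a)])
i=grab_frame('wrist')
h=cv2.cvtColor(i,cv2.COLOR_RGB2HSV)
c=i[200:300,190:360]; cv2.imwrite('pics/w7.png',i[:,:,::-1])
w6=cv2.imread('pics/w6.png'); cv2.imwrite('pics/cmp.png',np.hstack([w6[150:400,150:400],i[150:400,150:400,::-1]]))
E
```

```text
[579.54487482  13.01065281  77.19354364] -100.16161119151167 16.3333 20.069175277644035 10.00000964384526 [-0.00486282 -0.00576053  0.01459303] [8.27457316e-01 2.37813724e-04 2.51273109e-01]
trough frame TCP -9.573802688518539 -0.1541626529342761
```

View pics/cmp.png

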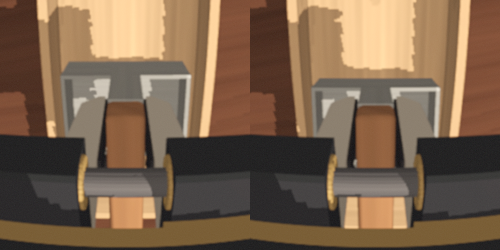

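Request:
arm_command --increments "1 0 0 0 0; 1 0 0 0 0; 1 0 0 -0.004 0; 1 0 0 -0.01 0; 1 0 0 -0.016 0; 1 0 0 -0.02 0; 1 0 0 -0.02 0; 1 0 0 -0.016 0; 1 0 0 -0.008 0; 1 0 0 0 0; 1 0 0 0 0; 1 0 0 0 0" --newtons 60

```text
time_s: 17.38
tcp_pos: [578.5, 13.1, 170.5]
tcp_rot: [0.0, 0.996, -0.088, -0.001]
contact_force: [1.1, -0.1, -2.7]
gripper_width: 19.5
grip_force: 60.0
```

```bash
python3 - <<'E'
from h import *
p,y,R,o=state(); print(p,y,o['time_s'],o['gripper_width'],o['grip_force'],o['torque'],o['contact_force'])
a=np.radians(-10)
for c in('top','scene','wrist'):
  i=grab_frame(c); cv2.imwrite(f'pics/{c}8.png',i[:,:,::-1])
  for d in silhouettes(c,'button0'):
    if d['conf']>.15:
      r,cc=d['pixel']
      for z in (16,): 
        W=onz(c,[cc,r],z)[0]; v=W[:2]-[589,11.5]; print(c,round(d['conf'],2),int(r),int(cc),d['pixels'].sum(),z,np.round([v@[np.cos(a),np.sin(a)],v@[-np.sin(a),np.cos(a)]]))
# dark pixels inside trough in scene
for c in('scene','top'):
  i=cv2.imread(f'pics/{c}8.png').max(2); m=(i<70)&(boxmask(c,(589,11.5,a),290,116,0,42,S=1)>0)
  n,l,st,ce=cv2.connectedComponentsWithStats(m.astype(np.uint8)); print(c,[(int(s[4]),q.round().tolist()) for s,q in zip(st[1:],ce[1:]) if s[4]>4])
E
```

```text
[578.45823335  13.13414587 170.54594978] -100.15267518492736 17.3833 19.47452730887636 60.00012081116438 [0.04377929 0.05651641 0.04338194] [ 1.06533408 -0.05950757 -2.67947607]
top 0.51 187 299 33 16 [-33. -37.]
top 0.48 191 280 41 16 [-53.  20.]
wrist 0.6 243 306 175 16 [-67. -34.]
scene [(15, [272.0, 201.0]), (5, [275.0, 199.0]), (52, [285.0, 204.0]), (20, [261.0, 206.0]), (46, [274.0, 216.0])]
top [(32, [295.0, 185.0]), (13, [278.0, 193.0])]
```

Request:
arm_command --increments "1 0.002 0.006 0 0; 1 0.004 0.012 0 0; 1 0.006 0.018 0 0; 1 0.006 0.022 0 0; 1 0.007 0.024 0 0; 1 0.007 0.024 0 0; 1 0.007 0.024 0 0; 1 0.007 0.024 0 0; 1 0.007 0.024 0 0; 1 0.007 0.024 0 0; 1 0.006 0.022 0 0; 1 0.006 0.018 0 0"

```text
time_s: 18.68
tcp_pos: [606.6, -240.7, 171.5]
tcp_rot: [0.0, 0.996, -0.089, -0.0]
contact_force: [-0.8, -0.2, -1.8]
gripper_width: 19.5
grip_force: 60.0
```

Request:
arm_command --increments "1 0.005 0.014 0 0; 1 0.004 0.01 0 0; 1 0.004 0.006 0 0; 1 0.002 0.004 0 0; 1 0 0 0 0; 1 0 0 0 0"

```text
time_s: 19.18
tcp_pos: [615.9, -273.4, 171.6]
tcp_rot: [-0.0, 0.996, -0.088, -0.0]
contact_force: [-0.1, 0.2, -1.5]
gripper_width: 19.5
grip_force: 60.0
```

```bash
cat > look.py <<'E'
from h import *
import sys
k=sys.argv[1]
p,y,R,o=state(); print(p.round(1),round(y,1),o['time_s'],round(o['gripper_width'],1),o['grip_force'].__round__(1),np.round(o['torque'],3),np.round(o['contact_force'],2))
a=np.radians(-10)
for c in('top','scene','wrist'):
  i=grab_frame(c); cv2.imwrite(f'pics/{c}{k}.png',i[:,:,::-1])
  for d in silhouettes(c,'button0'):
    if d['conf']>.15:
      r,cc=d['pixel']; W=onz(c,[cc,r],16)[0]; v=W[:2]-[589,11.5]; print(c,round(d['conf'],2),int(r),int(cc),d['pixels'].sum(),'W',W[:2].round(),'T',np.round([v@[np.cos(a),np.sin(a)],v@[-np.sin(a),np.cos(a)]]))
  for n,z in (('bowl',60),('scoop',0)):
    for d in silhouettes(c,n)[:1]:
      P=onz(c,np.argwhere(d['pixels'])[:,::-1],z)[:,:2].astype(np.float32); rr=cv2.minAreaRect(P); print(c,n,round(d['conf'],2),np.round(rr[0]),np.round(rr[1]))
  if c!='wrist':
    i=cv2.imread(f'pics/{c}{k}.png').max(2); m=(i<75)&(boxmask(c,(589,11.5,a),290,116,0,42,S=1)>0)
    n,l,st,ce=cv2.connectedComponentsWithStats(m.astype(np.uint8)); print(c,'dark in trough',[(int(s[4]),q.round().tolist()) for s,q in zip(st[1:],ce[1:]) if s[4]>4])
E
python3 look.py 9
```

```text
[ 615.9 -273.4  171.6] -100.1 19.1833 19.5 60.0 [-0.01   0.06  -0.011] [-0.14  0.25 -1.49]
top 0.75 182 367 500 W [ 564. -234.] T [  18. -246.]
top 0.29 115 240 832 W [783. 159.] T [166. 179.]
top bowl 0.58 [ 559. -215.] [124.  50.]
top scoop 0.68 [315. 523.] [ 86. 131.]
top dark in trough []
scene 0.73 295 138 1052 W [ 502. -420.] T [ -10. -440.]
scene bowl 0.79 [ 576. -268.] [147. 114.]
scene scoop 0.91 [297. 545.] [110. 187.]
scene dark in trough []
wrist bowl 0.9 [ 581. -269.] [148.  99.]
wrist scoop 0.82 [ 458. -246.] [149. 232.]
```

Request:
arm_command --increments "1 0 0 0.004 0; 1 0 0 0.004 0; 1 0 0 0 0; 1 0 0 0 0" --newtons 8

```text
time_s: 20.12
tcp_pos: [615.6, -273.8, 163.0]
tcp_rot: [-0.0, 0.996, -0.088, -0.0]
contact_force: [0.1, -0.0, -1.0]
gripper_width: 20.2
grip_force: 8.0
```

```bash
cat > tilt.py <<'E'
from h import *
import sys
p,y,R,o=state(); print(p.round(1),o['time_s'],round(o['gripper_width'],1),round(o['grip_force'],1),np.round(o['contact_force'],2))
i=grab_frame('wrist')[:,:,::-1]; cv2.imwrite(f'pics/wt{sys.argv[1]}.png',i)
T=cv2.imread('pics/wrist9.png')
for nm,(r0,r1,c0,c1) in dict(wallL=(222,275,205,245),wallR=(222,275,310,350),bar=(248,285,255,298)).items():
    t=T[r0:r1,c0:c1]; s=cv2.matchTemplate(i[100:380,180:380],t,cv2.TM_CCOEFF_NORMED); _,m,_,l=cv2.minMaxLoc(s); print(nm,round(m,2),'drow',l[1]+100-r0,'dcol',l[0]+180-c0)
for c in('scene','top'):
    f=grab_frame(c); cv2.imwrite(f'pics/{c}t{sys.argv[1]}.png',f[:,:,::-1])
    # dark pixels in bowl
    u=proj(c,[[557,-263,20]])[0]; yy,xx=np.mgrid[:420,:560]; print(c,'dark near bowl',int(((f.max(2)<70)&(np.hypot(xx-u[0],yy-u[1])<22)).sum()))
E
python3 tilt.py 1
```

```text
[ 615.6 -273.8  163. ] 20.1167 20.2 8.0 [ 0.11 -0.04 -1.03]
wallL 0.99 drow -1 dcol 0
wallR 0.98 drow -1 dcol 0
bar 0.99 drow 0 dcol 0
scene dark near bowl 291
top dark near bowl 0
```

Request:
arm_command --increments "1 0 0 0 0; 1 0 0 0 0; 1 0 0 0 0" --newtons 5

```text
time_s: 20.52
tcp_pos: [615.9, -273.9, 163.7]
tcp_rot: [0.0, 0.996, -0.088, 0.0]
contact_force: [0.7, 0.2, -2.3]
gripper_width: 19.6
grip_force: 5.0
```

```bash
python3 tilt.py 2
```

```text
[ 615.9 -273.9  163.7] 20.5167 19.6 5.0 [ 0.66  0.22 -2.29]
wallL 0.64 drow -58 dcol -12
wallR 0.41 drow 12 dcol -88
bar 0.78 drow -5 dcol 0
scene dark near bowl 404
top dark near bowl 13
```

Request:
arm_command --increments "1 0 0 0 0; 1 0 0 0 0; 1 0 0 0 0" --newtons 4

```text
time_s: 20.92
tcp_pos: [615.8, -273.9, 163.7]
tcp_rot: [0.0, 0.996, -0.089, 0.0]
contact_force: [0.4, -0.4, -1.3]
gripper_width: 20.1
grip_force: 4.0
```

```bash
python3 tilt.py 3
```

```text
[ 615.8 -273.9  163.7] 20.9167 20.1 4.0 [ 0.35 -0.43 -1.32]
wallL 0.71 drow -35 dcol 14
wallR 0.46 drow -34 dcol -81
bar 0.77 drow 0 dcol 0
scene dark near bowl 296
top dark near bowl 20
```

Request:
arm_command --increments "1 -0.012 0 0 0; 1 0.012 0 0 0; 1 -0.012 0 0 0; 1 0.012 0 0 0; 1 -0.012 0 0 0; 1 0.012 0 0 0; 1 0 0 0 0" --newtons 6

```text
time_s: 21.65
tcp_pos: [616.5, -274.0, 163.7]
tcp_rot: [0.0, 0.996, -0.088, 0.0]
contact_force: [0.2, 0.4, -1.6]
gripper_width: 20.1
grip_force: 6.0
```

```bash
python3 tilt.py 4; python3 look.py 10; python3 - <<'E'
import cv2,numpy as np
# dark blobs bounding info in scene/top near bowl
from h import *
for c in('scene','top'):
    f=cv2.imread(f'pics/{c}t4.png').max(2); u=proj(c,[[557,-263,20]])[0]; print(c,u.round())
    yy,xx=np.mgrid[:420,:560]; m=((f<60)&(np.hypot(xx-u[0],yy-u[1])<45)).astype(np.uint8)
    n,l,st,ce=cv2.connectedComponentsWithStats(m); print([(st[k,4],ce[k].round().tolist()) for k in range(1,n) if st[k,4]>5])
E
```

```text
[ 616.5 -274.   163.7] 21.65 20.1 6.0 [ 0.18  0.37 -1.6 ]
wallL 0.69 drow -38 dcol 14
wallR 0.47 drow -37 dcol -81
bar 0.78 drow -1 dcol 0
scene dark near bowl 272
top dark near bowl 8
[ 615.7 -273.8  163.5] -100.1 21.8 20.0 6.0 [ 0.075  0.145 -0.012] [-0.22  0.43 -1.99]
top bowl 0.64 [ 560. -215.] [ 48. 125.]
top scoop 0.82 [202. 392.] [ 93. 114.]
top dark in trough []
scene bowl 0.56 [ 567. -267.] [146.  81.]
scene scoop 0.84 [301. 244.] [101. 151.]
scene dark in trough []
wrist bowl 0.97 [ 551. -264.] [148. 100.]
wrist scoop 0.75 [ 527. -258.] [147. 237.]
scene [199. 281.]
[(np.int32(137), [190.0, 244.0]), (np.int32(629), [197.0, 258.0]), (np.int32(6), [171.0, 251.0]), (np.int32(20), [162.0, 258.0]), (np.int32(102), [204.0, 268.0]), (np.int32(95), [181.0, 277.0])]
top [378. 184.]
[]
```

Request:
arm_command --increments "1 0 0 0 0; 1 0.01 0 0 0; 1 0.02 0 0 0; 1 -0.02 0 0 0; 1 -0.03 0 0 0; 1 0 0 0 0; 1 0.025 0 0 0; 1 0.01 0 0 0; 1 -0.035 0 0 0; 1 0 0 0 0; 1 0.02 0 0 0; 1 0 0 0 0" --newtons 60

```text
time_s: 23.4
tcp_pos: [617.9, -274.2, 163.6]
tcp_rot: [0.0, 0.996, -0.088, 0.0]
contact_force: [0.5, -0.6, -1.4]
gripper_width: 19.3
grip_force: 60.0
```

Request:
arm_command --increments "1 0 0 -0.01 0; 1 0 0 -0.02 0; 1 0 0 -0.02 0; 1 0 0 -0.02 0; 1 0 0 -0.02 0; 1 0 0 -0.02 0; 1 0 0 -0.01 0; 1 0 0 0 0; 1 0 0 0 0"

```text
time_s: 24.15
tcp_pos: [615.9, -273.9, 283.6]
tcp_rot: [0.0, 0.996, -0.088, 0.0]
contact_force: [-0.2, 0.3, -2.5]
gripper_width: 19.7
grip_force: 60.0
```

```bash
python3 tilt.py 5; python3 look.py 11; python3 - <<'E'
from h import *
for c in('scene','wrist','top'):
    f=cv2.imread(f'pics/{c}11.png')
    if c=='wrist':
        m=(f.max(2)<60); m[:, :]&=True; m[240:]=False
    else:
        u=proj(c,[[557,-263,20]])[0]; yy,xx=np.mgrid[:420,:560]; m=(f.max(2)<60)&(np.hypot(xx-u[0],yy-u[1])<30)
    n,l,st,ce=cv2.connectedComponentsWithStats(m.astype(np.uint8)); print(c,[(int(st[k,4]),ce[k].round().tolist()) for k in range(1,n) if 8<st[k,4]<3000])
E
```

```text
[ 615.9 -273.9  283.6] 24.15 19.7 60.0 [-0.23  0.28 -2.52]
wallL 0.69 drow -38 dcol 14
wallR 0.47 drow -36 dcol -81
bar 0.77 drow 0 dcol 0
scene dark near bowl 110
top dark near bowl 66
[ 615.6 -273.8  282. ] -100.2 24.3 19.3 60.0 [0.076 0.181 0.004] [ 0.4   0.46 -1.73]
top bowl 0.7 [ 562. -230.] [ 80. 138.]
top scoop 0.91 [324. 235.] [102.  95.]
top dark in trough []
scene bowl 0.73 [ 565. -266.] [149. 138.]
scene scoop 0.87 [297. 542.] [110. 190.]
scene dark in trough []
wrist bowl 0.62 [ 524. -259.] [127.  13.]
wrist scoop 0.97 [ 499. -254.] [199. 255.]
scene [(36, [207.0, 286.0]), (40, [197.0, 290.0]), (35, [210.0, 299.0])]
wrist [(42, [547.0, 1.0])]
top [(9, [376.0, 184.0])]
```

Request:
arm_command --increments "1 0 0 -0.02 0; 1 0 0 -0.03 0; 1 0 0 -0.03 0; 1 0 0 -0.03 0; 1 0 0 -0.02 0; 1 0 0 -0.01 0; 1 0 0 0 0"

```text
time_s: 25.48
tcp_pos: [616.0, -274.0, 425.9]
tcp_rot: [0.001, 0.996, -0.089, 0.001]
contact_force: [-1.1, 1.2, -2.8]
gripper_width: 19.7
grip_force: 60.0
```

```bash
cat > bowl.py <<'E'
from h import *
import sys
for c in('scene','top'):
    f=grab_frame(c); cv2.imwrite(f'pics/{c}b{sys.argv[1]}.png',f[:,:,::-1])
    u=proj(c,[[557,-263,20]])[0]; yy,xx=np.mgrid[:420,:560]; m=(f.max(2)<75)&(np.hypot(xx-u[0],yy-u[1])<28)
    n,l,st,ce=cv2.connectedComponentsWithStats(m.astype(np.uint8)); print(c,u.round(),[(int(st[k,4]),st[k,2:4].tolist(),ce[k].round().tolist()) for k in range(1,n) if 8<st[k,4]<3000])
    for d in silhouettes(c,'button0'): print(round(d['conf'],2),np.round(d['pixel']),d['pixels'].sum())
    for d in silhouettes(c,'bowl')[:1]:
        r=cv2.minAreaRect(onz(c,np.argwhere(d['pixels'])[:,::-1],60)[:,:2].astype(np.float32)); print('bowl',np.round(r[0]),np.round(r[1]))
    # ascii of the bowl interior
    g=f.max(2)[int(u[1])-20:int(u[1])+26,int(u[0])-26:int(u[0])+28]
    print('\n'.join(''.join('#' if v<60 else '+' if v<95 else '.' for v in r) for r in g[::2]))
E
python3 bowl.py 1
```

```text
scene [199. 281.] [(239, [23, 22], [199.0, 283.0]), (9, [2, 7], [225.0, 275.0]), (192, [28, 21], [215.0, 297.0])]
0.61 [286. 205.] 40
0.6 [282. 200.] 49
0.58 [290. 191.] 45
0.41 [274. 197.] 47
bowl [ 563. -265.] [150. 143.]
................................................++++++
.................................................+++++
..................................................++++
...................................................+++
....................................................++
.+..................................................++
+.+++.....................+###+......................+
+++.+....................#######+....................+
++++.....................+######.....................+
++++.............#####+....###+......................+
++++.+............+####++######+....................++
++++++..............##+..######+.+##+...............++
+++++.+............###+++##############+...........+++
++++++++.........+######+.++...+#######+..........++++
.+++++++++.+....+##############++#####...........+++++
..++++++++++......#########+...++..............++++
[... 1150 characters left out ...]
..........+##+++.+##++..............++++
........................###++....................+++++
.......................+++......................++++++
....................++#+++...+##+..............+++++++
....................+##++.....++++............++++++++
............................................++++++++++
...........................................+++++++++++
..........................................++++++++++++
.........................................+++++++++++++
.......................................+++++++++++++++
......................................++++++++++++++++
......................................++++++++++++++..
.....................................++++++++++++++...
```

Request:
arm_command --increments "1 -0.022 -0.01 0.02 0; 1 -0.022 -0.01 0.026 0; 1 -0.022 -0.01 0.026 0; 1 -0.022 -0.01 0.026 0; 1 -0.022 -0.01 0.026 0; 1 -0.022 -0.01 0.026 0; 1 -0.022 -0.01 0.026 0; 1 -0.022 -0.01 0.026 0; 1 -0.022 -0.01 0.026 0; 1 -0.022 -0.01 0.026 0; 1 0 0 0.02 0; 1 0 0 0.02 0"

```text
time_s: 26.78
tcp_pos: [415.7, -135.9, 128.1]
tcp_rot: [0.0, 0.996, -0.088, 0.0]
contact_force: [0.1, -0.2, -1.0]
gripper_width: 19.4
grip_force: 60.0
```

Request:
arm_command --increments "1 0 0 0.02 0; 1 0 0 0.006 0; 1 0 0 0 0; 1 0 0 0 0"

```text
time_s: 27.12
tcp_pos: [416.9, -136.7, 104.1]
tcp_rot: [-0.0, 0.996, -0.089, -0.0]
contact_force: [-0.1, 0.3, -0.8]
gripper_width: 19.7
grip_force: 60.0
```

Loosen slightly and lower to contact.

Request:
arm_command --increments "1 0 0 0.003 0; 1 0 0 0.003 0; 1 0 0 0.002 0; 1 0 0 0 0" --newtons 10

```text
time_s: 27.45
tcp_pos: [418.1, -137.0, 97.2]
tcp_rot: [0.0, 0.996, -0.089, 0.002]
contact_force: [2.7, -0.1, 7.5]
gripper_width: 20.3
grip_force: 10.0
```

Request:
arm_command --increments "1 0 0 0.002 0; 1 0 0 0.002 0; 1 0 0 0 0"

```text
time_s: 27.7
tcp_pos: [418.7, -137.2, 94.0]
tcp_rot: [0.001, 0.996, -0.089, 0.003]
contact_force: [4.8, 0.0, 12.3]
gripper_width: 19.8
grip_force: 10.0
```

```bash
python3 tilt.py 6
```

```text
[ 418.7 -137.2   94. ] 27.7 19.8 10.0 [ 4.8   0.05 12.3 ]
wallL 0.67 drow -39 dcol 15
wallR 0.4 drow -37 dcol -81
bar 0.75 drow 0 dcol 0
scene dark near bowl 260
top dark near bowl 84
```

Request:
arm_command --increments "1 0.004 0 0 0; 1 0.008 0 0.003 0; 1 0.008 0 0.005 0; 1 0.008 0 0.006 0; 1 0.007 0 0.005 0; 1 0.004 0 0.002 0; 1 0 0 0 0" --newtons 5

```text
time_s: 28.43
tcp_pos: [455.5, -143.5, 69.5]
tcp_rot: [-0.0, 0.996, -0.088, -0.001]
contact_force: [-0.2, -0.5, -1.3]
gripper_width: 19.9
grip_force: 5.0
```

```bash
python3 tilt.py 7
```

```text
[ 455.5 -143.5   69.5] 28.4333 19.9 5.0 [-0.17 -0.46 -1.33]
wallL 0.69 drow -1 dcol 0
wallR 0.68 drow -20 dcol 2
bar 0.63 drow 86 dcol 2
scene dark near bowl 261
top dark near bowl 70
```

Request:
arm_command --increments "0.5 0 0 0 0; 0 0 0 0 0; -0.5 0 0 0 0; -1 0 0 0 0; -1 0 0 0 0; -1 0 0 0 0; -1 0 0 -0.02 0; -1 0 0 -0.04 0; -1 0 0 -0.04 0; -1 0 0 -0.03 0; -1 0 0 0 0"

```text
time_s: 29.5
tcp_pos: [456.9, -144.1, 207.3]
tcp_rot: [0.001, 0.996, -0.088, 0.004]
contact_force: [0.4, 1.0, 1.1]
gripper_width: 85.1
grip_force: 0.0
```

```bash
python3 - <<'E'
from h import *
p,y,R,o=state(); print(p,o['time_s'],o['gripper_width'],o['contact_force'])
i=grab_frame('wrist')[:,:,::-1]; cv2.imwrite('pics/wf.png',i)
ms={}
for c in('scene',):
    f=grab_frame(c); h=cv2.cvtColor(f,cv2.COLOR_RGB2HSV)
    ora=near(c,(h[...,0]>8)&(h[...,0]<20)&(h[...,1]>110)&(h[...,2]>150),[424,-138,85],28); print(ora.sum(),fit({c:ora},(424,-138,-.17),94,20,74,96,cx=-5))
for d in silhouettes('wrist','scoop')[:3]:
    rc=np.argwhere(d['pixels']); print(round(d['conf'],2),rc.min(0),rc.max(0),len(rc))
E
python3 bowl.py 2 | grep -v '\.\.'
```

```text
[ 456.94786517 -144.12728726  207.34637142] 29.5 85.11349172620045 [0.35661991 0.96569842 1.11900179]
214 (np.float64(425.6), np.float64(-137.8), np.float64(-9.64), np.float64(0.19))
0.61 [172 234] [285 315] 6147
scene [199. 281.] [(243, [23, 22], [199.0, 283.0]), (218, [28, 34], [216.0, 295.0])]
0.72 [258. 364.] 1163
0.63 [283. 203.] 38
0.54 [276. 197.] 55
0.49 [279. 194.] 48
0.47 [288. 191.] 30
0.46 [291. 200.] 47
bowl [ 559. -265.] [145. 149.]
top [378. 184.] []
bowl [ 596. -279.] [142.  64.]
```

```bash
python3 -c "
from rig import *
print(job_done())"
```

```text
the job is handed in; nothing more can be done
None
```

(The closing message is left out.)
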